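# Lock the damper clamp's cam knob

## Robot

A 6-joint arm with a two-finger parallel gripper is mounted at the origin on the work surface. World frame = base frame: x ahead of the robot, y to its left, z up, the work surface at z = 0. Lengths are in m, angles in rad, forces in N, time in s.
With the tool pointing down it reaches from about 0.3 to 0.775 m from the base axis. Payload 14.6 kg.
Tool frame: the origin (TCP) lies between the finger pads; the fingertips stand 8 mm ahead of it and the grasp point (between the pads) lies 11 mm behind it; z points along the fingers, y is the direction in which the jaws open and shut (so a half turn about z gives the same grasp; the last joint's range is limited). The gripper opens to 94 mm and grips with 3 to 60 N. Pads are 16 mm wide; open, the fingers measure 119 mm over their backs; the gripper's body (75 mm by 177 mm) begins 78 mm behind the grasp point.
Start: joints at [1.243, 0.3, 1.521, -0, 1.321, -0.067], TCP at [0.142, 0.531, 0.213] pointing down, gripper open.
Joint ranges: [-3.03, 3.03], [-0.79, 2.21], [0.23, 2.52], [-1.04, 4.18], [0, 3.07], [-2.55, 2.55]. Speed limits (rad/s): [2.22, 2.22, 2.57, 3.14, 3.14, 3.14].

## Interface

Orientations are given as [roll, pitch, yaw] about the fixed x, y, z axes, in that order (R = Rz(yaw) Ry(pitch) Rx(roll)).
In Python, from station import ctrl, viewer, workorder gives the robot as it stands.
- The arm moves only by the tool play_rows, never from a script. Its argument "commands" is a list of rows, each an object of numbers: "dx", "dy", "dz": the shift along the tool's x, y, z in m; "ax", "ay", "az": the turn, a rotation vector about the tool's x, y, z in degrees. In form: [{"dx": .., "dy": .., "dz": .., "ax": .., "ay": .., "az": ..}, ...]. A call has exactly 5 rows; each row shifts and turns the pose as measured when the row begins, along the tool's axes as they then stand; what a row does not reach is not made up. A row lasts 1/12 s, in which the tool goes at most 41.7 mm and 7.16 degrees, less where a joint would pass 70% of its speed; a pose out of reach is approached as far as the arm can. A call with a gripper value outside its range is refused whole. "claw" is the opening, from 0 (shut) to 1 (fully open), set as the call begins (left out, the last holds). The fingers move at their own pace and stop on an object; "squeeze" is the grip in N (left out, the last holds). Time passes only in rows, so rows that do not move let the fingers close, or fill a call up. It gives the time, the measured TCP pose, the force and the opening at its end, in the units of the state.
- ctrl.get_obs(): the state, without advancing time (a new reading comes with each control period).
- viewer.camera(name): name is "scene" or "top" or "wrist"; returns the picture (480x640x3 uint8, red, green, blue); there is no depth.
- viewer.camera_model(name): a dict with "K" (3x3 intrinsics, pixels), "dist_coeffs" ([k1, k2, p1, p2, k3] as OpenCV has them; the pictures are not rectified), "pose" (4x4, takes a point from camera to world coordinates); the wrist camera has in their place "T_tool_cam" (4x4, takes a point from camera to tool coordinates, whose origin is the TCP and whose axes are the flange's). Camera axes: x right, y down, z forward; pixel columns grow to the right and rows downward; lengths in m; the calibration is good to about 2 mm. A picture is of the moment at which its call begins: read the wrist's pose just before it. camera_model takes no time and is no camera call.
- workorder.hand_in(): hands the job in, once; it reports no verdict.
The state is a dict: "time_s": time; "qpos": joint angles; "joint_vel": joint speeds; "tau": joint torques, N m; "ee_pos": TCP position; "eef_rot": TCP orientation; "force": force on the tool from outside, world axes, zero at the start; "moment": the same for the moment, N m; "grip_width": finger opening in m.
Only numpy, scipy, OpenCV 4.12 (cv2) and the standard library are available. Lean on these libraries where they do the work, as an engineer would, in place of code of your own. Each camera call takes 0.05 s, during which the arm holds its last target. There are 200 camera calls.

## Task

One of the two bench clamps has a damper lying in its cradle, the other is empty. On the clamp with the damper, turn the bar knob clockwise (seen from above) until the sprung pawl drops fully into the notch of the steel disc, then let go of it. Leave the knob of the empty clamp as it is.

Things in the scene. Friction and masses are not known exactly. Their poses are not given: they have to be found in the camera images.
- cam_knob_grip (a point): centre of the black bar grip of the knob on the clamp that holds the damper, on its upright axis, 90 mm above the bench. Bar 54 mm long (x), 14 wide (y), 38 high (z). x points to the bar end with a light line on top, which lies over the disc's notch; axes turn with the knob. The disc below (radius 36 mm, top 50 mm above the bench), damper (top at 60 mm) and pawl housing (57 mm) are lower.
- cam_knob (a joint): angle of that knob in rad, growing clockwise seen from above. It starts between 0.2 and 0.7 and stays where it is left (friction about 0.1 N m). At 1.4 the middle of the notch is at the pawl; the pawl can be in the notch from 1.23 on; a firm stop is at 1.58. The damper is a 44 mm bright tube with a rod and eyes, 216 mm long, lying level, its axis 63 mm from the knob's.
- pawl (a joint): travel in m of that clamp's sprung steel pawl (rod with an 8 mm round nose, pressed on the disc's edge by about 4 N): about 0 (within 0.5 mm) while it rides on the edge, 0.0075 when fully dropped into the notch. Its spring alone moves it.
- spare_knob_end (a point): on the knob of the empty clamp, to be left alone (the same kind of clamp, without a damper): a point 25 mm from that knob's axis along its bar, at the end with the light line, 90 mm above the bench. x runs along that bar, away from the axis.

How it is judged:
By the outcome, as a careful person would: the job done as asked, in the order asked, and still so for the second after the job is handed in, with the robot touching nothing.
It also fails if it takes over 34 s, if anything falls off the work surface, if the arm or the gripper's body presses on something with over 40 N, if the wrist force passes 120 N, or if a joint passes its speed limit or range.

## Working session

There is one attempt and no reset: what is moved stays moved. The work goes in short steps, Python scripts to look and compute and a tool call to move; the robot and the scene stay as the last step left them, time stands still between calls to the robot, and variables do not carry over. Pictures are saved under pics/ and viewed, about 8 in all and at most 12, crops included, and the job is handed in when it is done.

Besides the shell and the picture viewer there is one more tool, called as name(argument=value, ...), one argument or row to a line, values as JSON. play_rows: Moves the arm, as the interface text tells. Its arguments: {"type":"object","properties":{"commands":{"type":"array","items":{"type":"object","properties":{"dx":{"type":"number"},"dy":{"type":"number"},"dz":{"type":"number"},"ax":{"type":"number"},"ay":{"type":"number"},"az":{"type":"number"}}}},"claw":{"type":"number"},"squeeze":{"type":"number"}},"required":["commands"]}

```bash
mkdir -p pics; cat > h.py <<'E'
import numpy as np, cv2
from scipy.spatial.transform import Rotation as R
from station import ctrl, viewer, workorder
def snap(n,f):
    o=ctrl.get_obs(); im=viewer.camera(n)[:,:,::-1].copy(); cv2.imwrite('pics/'+f,im); return o,im
def pose(n,o=None):
    m=viewer.camera_model(n)
    if n!='wrist': return m,np.array(m['pose'])
    T=np.eye(4);T[:3,:3]=R.from_euler('xyz',o['eef_rot']).as_matrix();T[:3,3]=o['ee_pos']
    return m,T@np.array(m['T_tool_cam'])
def ray(n,uv,o=None):
    m,T=pose(n,o)
    p=cv2.undistortPoints(np.array([[uv]],float),np.array(m['K']),np.array(m['dist_coeffs']))[0,0]
    d=T[:3,:3]@np.array([p[0],p[1],1]); return T[:3,3],d/np.linalg.norm(d)
def atz(n,uv,z,o=None):
    c,d=ray(n,uv,o); return c+d*(z-c[2])/d[2]
def tri(rs):
    A=sum(np.eye(3)-np.outer(d,d) for c,d in rs); b=sum((np.eye(3)-np.outer(d,d))@c for c,d in rs)
    return np.linalg.solve(A,b)
def proj(n,P,o=None):
    m,T=pose(n,o); W=np.linalg.inv(T)
    return cv2.projectPoints(np.atleast_2d(P).astype(float),cv2.Rodrigues(W[:3,:3])[0],W[:3,3],np.array(m['K']),np.array(m['dist_coeffs']))[0][:,0]
E
python3 - <<'E'
from h import *
o,a=snap('scene','s0.png'); _,b=snap('top','t0.png')
print(o); print(pose('scene')[1].round(3),pose('top')[1].round(3))
E
```

```text
{'time_s': 0.0, 'qpos': array([ 1.24338707e+00,  3.00484357e-01,  1.52156109e+00, -1.20272414e-05,
        1.32069382e+00, -6.66188372e-02]), 'joint_vel': array([-0.0002055 , -0.00111255,  0.00053616,  0.00078596,  0.00032676,
        0.00070033]), 'tau': array([-3.41002451e-03, -5.31813097e+01, -3.52733731e+01,  7.07258773e-02,
        2.44798616e-02, -1.35742207e-04]), 'ee_pos': array([0.14175143, 0.53116645, 0.21288751]), 'eef_rot': array([-3.14044781e+00, -6.47059400e-05,  2.88080518e+00]), 'force': array([-0.38673292,  0.39398517,  0.0171237 ]), 'moment': array([-0.00601899,  0.04267653, -0.01296227]), 'grip_width': 0.09427399108118992}
[[ 0.829  0.464 -0.312  0.801]
 [ 0.559 -0.679  0.477 -0.455]
 [ 0.009 -0.57  -0.822  0.863]
 [ 0.     0.     0.     1.   ]] [[ 0.024 -0.991  0.131  0.367]
 [-1.    -0.024 -0.002 -0.006]
 [ 0.005 -0.131 -0.991  1.208]
 [ 0.     0.     0.     1.   ]]
```

View pics/s0.png

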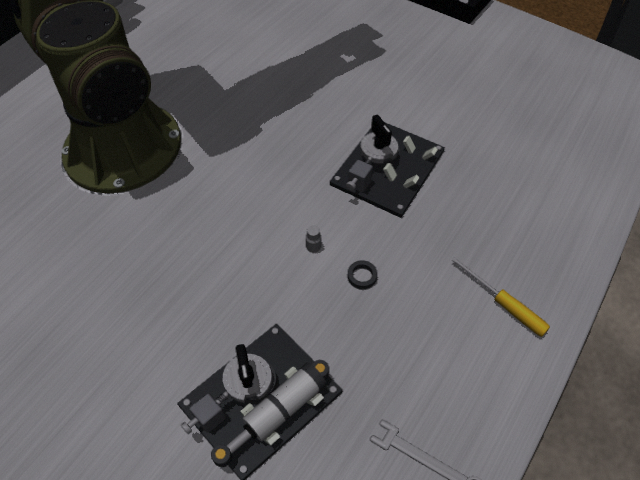

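View pics/t0.png

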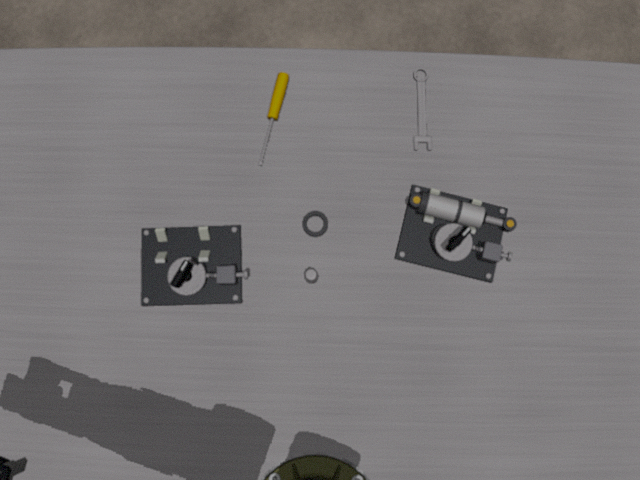

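The damper clamp is at top (455,240) and scene (247,375). The empty one is at top (185,272). Next I'll enlarge the damper clamp in both views.

```bash
python3 - <<'E'
from h import *
a=cv2.imread('pics/s0.png')[320:460,170:350]; b=cv2.imread('pics/t0.png')[180:290,390:520]
A=cv2.resize(a,(400*180//180,311),interpolation=3) ; A=cv2.resize(a,None,fx=4,fy=4,interpolation=2); B=cv2.resize(b,None,fx=5,fy=5,interpolation=2)
cv2.imwrite('pics/ca.png',A); cv2.imwrite('pics/cb.png',B); print(A.shape,B.shape)
print(atz('top',(456,238),.1),atz('scene',(244,362),.1))
E
```

```text
(560, 720, 3) (550, 650, 3)
[ 0.53631263 -0.24711928  0.1       ] [ 0.53798056 -0.25070471  0.1       ]
```

View pics/ca.png

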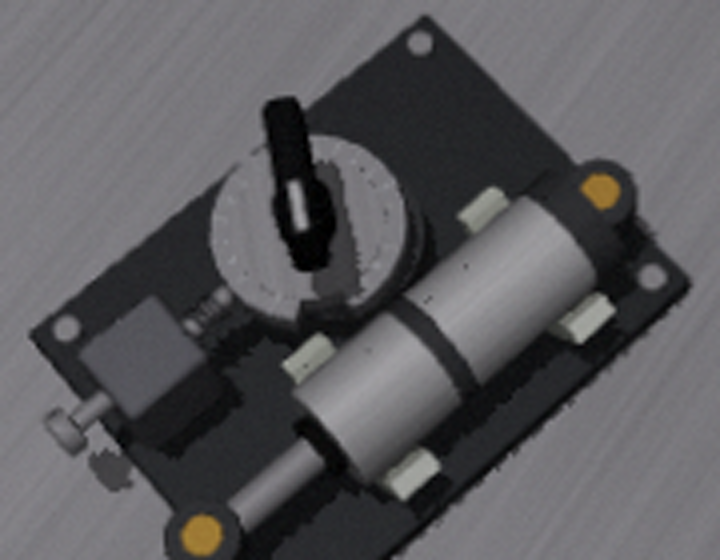

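View pics/cb.png

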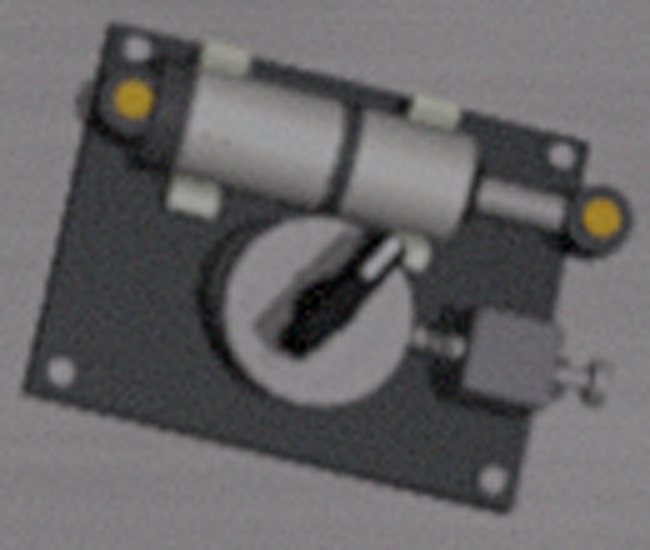

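```bash
python3 - <<'E'
from h import *
t=lambda x,y:(390+(x+.5)/5-.5,180+(y+.5)/5-.5); s=lambda x,y:(170+(x+.5)/4-.5,320+(y+.5)/4-.5)
L=tri([ray('top',t(380,257)),ray('scene',s(298,205))]);F=tri([ray('top',t(289,345)),ray('scene',s(282,102))])
print('line',L,'far',F)
# base screws/eyes for the clamp axis direction
e1=tri([ray('top',t(133,100)),ray('scene',s(602,191))]);e2=tri([ray('top',t(602,218)),ray('scene',s(202,536))])
print('eyes',e1,e2,np.linalg.norm(e1-e2))
ends=[atz('top',t(400,240),.109),atz('top',t(287,350),.109)]
c=atz('top',t(318,312),.05);c2=atz('scene',s(309,232),.05)
print('ends',ends,'disc',c,c2, 'pawlhousing',atz('top',t(512,360),.057))
b=L-F;d=e2-e1
print('bar',np.degrees(np.arctan2(b[1],b[0])),'damper',np.degrees(np.arctan2(d[1],d[0])))
o=ctrl.get_obs();print(o['time_s'],viewer.camera_model('wrist')['T_tool_cam'])
E
```

```text
line [ 0.5486819  -0.26315239  0.107685  ] far [ 0.51649127 -0.23215713  0.09625422]
eyes [ 0.61799223 -0.18040265  0.04865349] [ 0.57638713 -0.36451855  0.04839153] 0.1887583508453178
ends [array([ 0.55481747, -0.2704686 ,  0.109     ]), array([ 0.51322014, -0.22851692,  0.109     ])] disc [ 0.53604443 -0.25254948  0.05      ] [ 0.53941322 -0.25437762  0.05      ] pawlhousing [ 0.51838179 -0.32615028  0.057     ]
bar -43.91618181966417 damper -102.7333997019825
0.1 [[ 1.07711499e-03 -9.62044476e-01 -2.72890576e-01  7.82552495e-02]
 [ 9.99999355e-01  9.37954159e-04  6.40405701e-04  1.25208385e-04]
 [-3.60139915e-04 -2.72891090e-01  9.62044865e-01 -1.71055136e-01]
 [ 0.00000000e+00  0.00000000e+00  0.00000000e+00  1.00000000e+00]]
```

The knob axis is at about (0.536, -0.251), with the bar at -45° and the pawl at about -103°. That leaves roughly 58° clockwise to turn. I'm moving above the knob.

play_rows(
  commands=[
    {"dx":-0.0266,"dy":-0.0298},
    {"dx":-0.0266,"dy":-0.0298},
    {"dx":-0.0266,"dy":-0.0298},
    {"dx":-0.0266,"dy":-0.0298},
    {"dx":-0.0266,"dy":-0.0298},
  ],
  claw=1,
)

```text
validation failed for argument at $.co...
```

play_rows(
  commands=[
    {"dx":-0.0266,"dy":-0.0298},
    {"dx":-0.0266,"dy":-0.0298},
    {"dx":-0.0266,"dy":-0.0298},
    {"dx":-0.0266,"dy":-0.0298},
    {"dx":-0.0266,"dy":-0.0298},
  ],
)

```text
validation failed for argument at $.co...
```

play_rows(
  commands=[
    {"dx":-0.0266,"dy":-0.0298},
    {"dx":-0.0266,"dy":-0.0298},
    {"dx":-0.0266,"dy":-0.0298},
    {"dx":-0.0266,"dy":-0.0298},
    {"dx":-0.0266,"dy":-0.0298},
  ],
)

```text
validation failed for argument at $.co...
```

play_rows(
  commands=[
    {"az":6},
    {"az":6},
    {"az":6},
    {"az":6},
    {"az":6},
  ],
)

```text
validation failed for argument at $.co...
```

The calls were refused at validation. Rows probably need all six keys.

play_rows(
  commands=[
    {"dx":-0.0266,"dy":-0.0298,"dz":0,"ax":0,"ay":0,"az":0},
    {"dx":-0.0266,"dy":-0.0298,"dz":0,"ax":0,"ay":0,"az":0},
    {"dx":-0.0266,"dy":-0.0298,"dz":0,"ax":0,"ay":0,"az":0},
    {"dx":-0.0266,"dy":-0.0298,"dz":0,"ax":0,"ay":0,"az":0},
    {"dx":-0.0266,"dy":-0.0298,"dz":0,"ax":0,"ay":0,"az":0},
  ],
  claw=1,
)

```text
time_s: 0.52
ee_pos: [0.231, 0.3498, 0.2095]
eef_rot: [-3.136, -0.002, 2.889]
force: [1.2, 0.2, -0.1]
grip_width: 0.0942
```

play_rows(
  commands=[
    {"dx":-0.0266,"dy":-0.0298,"dz":0,"ax":0,"ay":0,"az":0},
    {"dx":-0.0266,"dy":-0.0298,"dz":0,"ax":0,"ay":0,"az":0},
    {"dx":-0.0266,"dy":-0.0298,"dz":0,"ax":0,"ay":0,"az":0},
    {"dx":-0.0266,"dy":-0.0298,"dz":0,"ax":0,"ay":0,"az":0},
    {"dx":-0.0266,"dy":-0.0298,"dz":0,"ax":0,"ay":0,"az":0},
  ],
)

```text
time_s: 0.93
ee_pos: [0.3234, 0.163, 0.2097]
eef_rot: [-3.136, -0.001, 2.892]
force: [1.2, -0.1, 0.6]
grip_width: 0.0942
```

play_rows(
  commands=[
    {"dx":-0.0266,"dy":-0.0298,"dz":0,"ax":0,"ay":0,"az":0},
    {"dx":-0.0266,"dy":-0.0298,"dz":0,"ax":0,"ay":0,"az":0},
    {"dx":-0.0266,"dy":-0.0298,"dz":0,"ax":0,"ay":0,"az":0},
    {"dx":-0.0266,"dy":-0.0298,"dz":0,"ax":0,"ay":0,"az":0},
    {"dx":-0.0266,"dy":-0.0298,"dz":0,"ax":0,"ay":0,"az":0},
  ],
)

```text
time_s: 1.35
ee_pos: [0.4163, -0.0238, 0.2109]
eef_rot: [-3.136, 0.0, 2.891]
force: [1.2, 0.1, 0.1]
grip_width: 0.094
```

play_rows(
  commands=[
    {"dx":-0.0266,"dy":-0.0298,"dz":0,"ax":0,"ay":0,"az":0},
    {"dx":-0.0266,"dy":-0.0298,"dz":0,"ax":0,"ay":0,"az":0},
    {"dx":0,"dy":0,"dz":0,"ax":0,"ay":0,"az":6},
    {"dx":0,"dy":0,"dz":0,"ax":0,"ay":0,"az":6},
    {"dx":0,"dy":0,"dz":0,"ax":0,"ay":0,"az":6},
  ],
)

```text
time_s: 1.77
ee_pos: [0.4549, -0.106, 0.2091]
eef_rot: [-3.135, -0.001, 2.564]
force: [0.1, 0.9, -1.1]
grip_width: 0.0943
```

play_rows(
  commands=[
    {"dx":-0.0304,"dy":-0.0162,"dz":0,"ax":0,"ay":0,"az":0},
    {"dx":-0.0304,"dy":-0.0162,"dz":0,"ax":0,"ay":0,"az":0},
    {"dx":-0.0304,"dy":-0.0162,"dz":0,"ax":0,"ay":0,"az":0},
    {"dx":-0.0304,"dy":-0.0162,"dz":0,"ax":0,"ay":0,"az":0},
    {"dx":-0.0304,"dy":-0.0162,"dz":0,"ax":0,"ay":0,"az":0},
  ],
)

```text
time_s: 2.18
ee_pos: [0.5377, -0.2597, 0.2086]
eef_rot: [-3.136, -0.003, 2.558]
force: [0.1, 0.0, 0.1]
grip_width: 0.094
```

play_rows(
  commands=[
    {"dx":0,"dy":0,"dz":0,"ax":0,"ay":0,"az":6},
    {"dx":0,"dy":0,"dz":0,"ax":0,"ay":0,"az":6},
    {"dx":0,"dy":0,"dz":0,"ax":0,"ay":0,"az":0},
    {"dx":0,"dy":0,"dz":0,"ax":0,"ay":0,"az":0},
    {"dx":0,"dy":0,"dz":0,"ax":0,"ay":0,"az":0},
  ],
)

```text
time_s: 2.6
ee_pos: [0.5383, -0.2655, 0.2042]
eef_rot: [-3.133, -0.007, 2.342]
force: [-0.4, -0.1, -0.2]
grip_width: 0.0945
```

```bash
python3 - <<'E'
from h import *
o,im=snap('wrist','w1.png'); print(o['ee_pos'],o['eef_rot'],o['time_s']); np.save('w1.npy',np.r_[o['ee_pos'],o['eef_rot']])
print(proj('wrist',[[.536,-.251,.109],[.536,-.251,.05]],o))
E
```

```text
[ 0.53830826 -0.26554837  0.20417504] [-3.1330934  -0.00701646  2.34199106] 2.6
[[335.78659493 223.52869424]
 [334.23730447 206.23093597]]
```

View pics/w1.png

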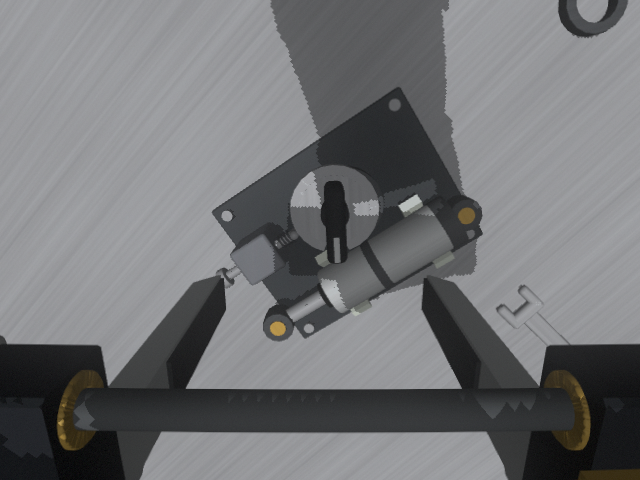

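The wrist view shows the bar from (333,182) to (337,262), with its centre at about (335,222). The prediction was (336,224), so they agree. Now computing the correction.

```bash
python3 - <<'E'
from h import *
v=np.load('w1.npy'); o={'ee_pos':v[:3],'eef_rot':v[3:]}
a=atz('wrist',(333,181),.109,o);b=atz('wrist',(337.5,262),.109,o);print(a,b,(a+b)/2,np.linalg.norm(b-a),np.degrees(np.arctan2(*(b-a)[1::-1])))
L=tri([ray('wrist',(337,252),o),ray('top',(466,231.2)),ray('scene',(244.4,371))]);print('line',L)
h=atz('wrist',(254,257),.057,o)-np.array([.536,-.251,.057]);print('pawl dir',np.degrees(np.arctan2(h[1],h[0])))
e=atz('wrist',(277,328),.05,o)-atz('wrist',(467,216),.05,o);print('damper',np.degrees(np.arctan2(e[1],e[0])))
c=np.array([.536,-.251,.081])
Rm=R.from_euler('xyz',o['eef_rot'])
print('tool shift',Rm.inv().apply(c-v[:3]), 'yaw',np.degrees(v[5]))
E
```

```text
[ 0.51457881 -0.23194653  0.109     ] [ 0.55604861 -0.2695684   0.109     ] [ 0.53531371 -0.25075746  0.109     ] 0.055992409668167875 -42.21466249624483
line [ 0.54941674 -0.26383481  0.10977264]
pawl dir -103.7211254524741
damper -103.020577751256
tool shift [0.01117662 0.00953217 0.12317993] yaw 134.18620366208012
```

play_rows(
  commands=[
    {"dx":0.011,"dy":0.0095,"dz":0.02,"ax":0,"ay":0,"az":-2},
    {"dx":0,"dy":0,"dz":0.025,"ax":0,"ay":0,"az":0},
    {"dx":0,"dy":0,"dz":0.025,"ax":0,"ay":0,"az":0},
    {"dx":0,"dy":0,"dz":0.01,"ax":0,"ay":0,"az":0},
    {"dx":0,"dy":0,"dz":0,"ax":0,"ay":0,"az":0},
  ],
)

```text
time_s: 3.07
ee_pos: [0.5373, -0.2491, 0.1244]
eef_rot: [-3.135, -0.002, 2.392]
force: [-0.7, 0.0, -0.3]
grip_width: 0.0941
```

```bash
python3 - <<'E'
from h import *
o=ctrl.get_obs();Rm=R.from_euler('xyz',o['eef_rot'])
print(o['ee_pos'],o['eef_rot'],'shift',Rm.inv().apply(np.array([.5355,-.251,.081])-o['ee_pos']),np.degrees(o['eef_rot'][2]),'axis',Rm.apply([0,0,1]), Rm.inv().apply([0,0,-1]),o['qpos'])
E
```

```text
[ 0.53730698 -0.24905948  0.12442215] [-3.13488321e+00 -2.09085723e-03  2.39153219e+00] shift [-9.15353459e-05 -2.36017458e-03  4.34388683e-02] 137.02470127233994 axis [-0.00610342 -0.00348365 -0.99997531] [-0.00209086  0.00670938  0.99997531] [-0.4932439   0.47837594  1.48937959 -0.00645065  1.17757101 -1.31150395]
```

play_rows(
  commands=[
    {"dx":0,"dy":-0.0025,"dz":0.015,"ax":0,"ay":0,"az":0},
    {"dx":0,"dy":0,"dz":0.015,"ax":0,"ay":0,"az":0},
    {"dx":0,"dy":0,"dz":0.01,"ax":0,"ay":0,"az":0},
    {"dx":0,"dy":0,"dz":0.0,"ax":0,"ay":0,"az":0},
    {"dx":0,"dy":0,"dz":0,"ax":0,"ay":0,"az":0},
  ],
)

```text
time_s: 3.48
ee_pos: [0.5374, -0.2516, 0.0886]
eef_rot: [-3.136, 0.003, 2.397]
force: [-0.9, 0.5, 0.3]
grip_width: 0.0936
```

```bash
python3 - <<'E'
from h import *
o,im=snap('wrist','w2.png');Rm=R.from_euler('xyz',o['eef_rot'])
print(o['ee_pos'],o['force'],'shift',Rm.inv().apply(np.array([.5355,-.251,.081])-o['ee_pos']),np.degrees(o['eef_rot'][2]))
E
```

```text
[ 0.53737247 -0.25160788  0.08860267] [-0.85403735  0.46569893  0.27170461] shift [ 0.00181439 -0.00078234  0.0076008 ] 137.31323745849497
```

View pics/w2.png

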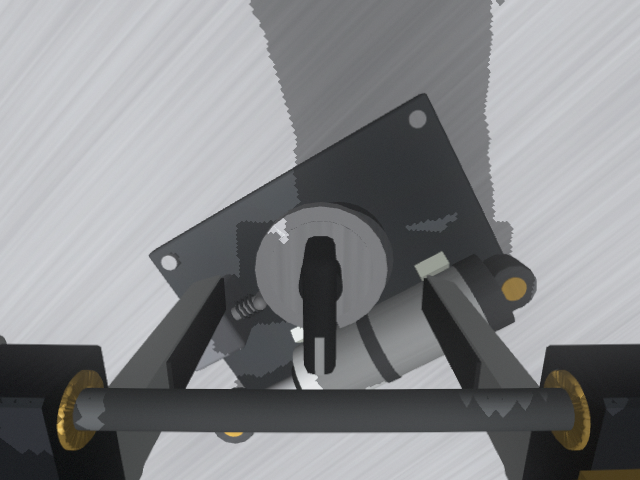

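The bar is centred between the fingers and aligned, running (320,237) to (320,373). Lowering a little further and gripping.

play_rows(
  commands=[
    {"dx":0.0018,"dy":-0.0008,"dz":0.007,"ax":0,"ay":0,"az":0},
    {"dx":0,"dy":0,"dz":0,"ax":0,"ay":0,"az":0},
    {"dx":0,"dy":0,"dz":0,"ax":0,"ay":0,"az":0},
    {"dx":0,"dy":0,"dz":0,"ax":0,"ay":0,"az":0},
    {"dx":0,"dy":0,"dz":0,"ax":0,"ay":0,"az":0},
  ],
)

```text
time_s: 3.95
ee_pos: [0.5364, -0.2515, 0.0841]
eef_rot: [-3.137, 0.007, 2.397]
force: [-0.1, 0.2, -0.3]
grip_width: 0.0939
```

play_rows(
  commands=[
    {"dx":0,"dy":0,"dz":0,"ax":0,"ay":0,"az":0},
    {"dx":0,"dy":0,"dz":0,"ax":0,"ay":0,"az":0},
    {"dx":0,"dy":0,"dz":0,"ax":0,"ay":0,"az":0},
    {"dx":0,"dy":0,"dz":0,"ax":0,"ay":0,"az":0},
    {"dx":0,"dy":0,"dz":0,"ax":0,"ay":0,"az":0},
  ],
  claw=0,
  squeeze=35,
)

```text
time_s: 4.37
ee_pos: [0.5367, -0.2516, 0.0846]
eef_rot: [-3.138, 0.008, 2.397]
force: [-0.2, -0.9, 0.0]
grip_width: 0.0638
```

play_rows(
  commands=[
    {"dx":0,"dy":0,"dz":0,"ax":0,"ay":0,"az":0},
    {"dx":0,"dy":0,"dz":0,"ax":0,"ay":0,"az":0},
    {"dx":0,"dy":0,"dz":0,"ax":0,"ay":0,"az":0},
    {"dx":0,"dy":0,"dz":0,"ax":0,"ay":0,"az":0},
    {"dx":0,"dy":0,"dz":0,"ax":0,"ay":0,"az":0},
  ],
)

```text
time_s: 4.78
ee_pos: [0.5366, -0.2516, 0.0846]
eef_rot: [-3.137, 0.008, 2.397]
force: [-0.1, 0.0, 0.6]
grip_width: 0.0306
```

play_rows(
  commands=[
    {"dx":0,"dy":0,"dz":0,"ax":0,"ay":0,"az":0},
    {"dx":0,"dy":0,"dz":0,"ax":0,"ay":0,"az":0},
    {"dx":0,"dy":0,"dz":0,"ax":0,"ay":0,"az":0},
    {"dx":0,"dy":0,"dz":0,"ax":0,"ay":0,"az":0},
    {"dx":0,"dy":0,"dz":0,"ax":0,"ay":0,"az":0},
  ],
)

```text
time_s: 5.2
ee_pos: [0.5359, -0.2524, 0.0846]
eef_rot: [-3.136, 0.008, 2.396]
force: [0.0, -0.2, 0.1]
grip_width: 0.0139
```

play_rows(
  commands=[
    {"dx":0,"dy":0,"dz":0,"ax":0,"ay":0,"az":3},
    {"dx":0,"dy":0,"dz":0,"ax":0,"ay":0,"az":3},
    {"dx":0,"dy":0,"dz":0,"ax":0,"ay":0,"az":3},
    {"dx":0,"dy":0,"dz":0,"ax":0,"ay":0,"az":3},
    {"dx":0,"dy":0,"dz":0,"ax":0,"ay":0,"az":3},
  ],
)

```text
time_s: 5.62
ee_pos: [0.5361, -0.2523, 0.0846]
eef_rot: [-3.139, 0.009, 2.126]
force: [-0.2, -0.8, -0.5]
grip_width: 0.0139
```

```bash
python3 - <<'E'
from h import *
o=ctrl.get_obs();print(o['ee_pos'],o['force'],o['moment'],np.degrees(o['eef_rot']),o['grip_width'],o['qpos'])
E
```

```text
[ 0.53605309 -0.25227732  0.08458143] [-0.18065771 -0.77068864 -0.49214402] [ 0.06043602 -0.05147094  0.07370221] [-179.84006878    0.50640256  121.81727645] 0.013917623335327527 [-0.49866814  0.52086872  1.52732751 -0.00767428  1.08710363 -1.05042446]
```

The bar is gripped at 13.9 mm and turning freely. 15° is done and about 45° remains.

play_rows(
  commands=[
    {"dx":0,"dy":0,"dz":0,"ax":0,"ay":0,"az":4},
    {"dx":0,"dy":0,"dz":0,"ax":0,"ay":0,"az":4},
    {"dx":0,"dy":0,"dz":0,"ax":0,"ay":0,"az":4},
    {"dx":0,"dy":0,"dz":0,"ax":0,"ay":0,"az":4},
    {"dx":0,"dy":0,"dz":0,"ax":0,"ay":0,"az":4},
  ],
)

```text
time_s: 6.03
ee_pos: [0.5363, -0.2521, 0.0846]
eef_rot: [3.141, 0.01, 1.762]
force: [0.8, -1.5, -0.2]
grip_width: 0.0136
```

play_rows(
  commands=[
    {"dx":0,"dy":0,"dz":0,"ax":0,"ay":0,"az":4},
    {"dx":0,"dy":0,"dz":0,"ax":0,"ay":0,"az":4},
    {"dx":0,"dy":0,"dz":0,"ax":0,"ay":0,"az":4},
    {"dx":0,"dy":0,"dz":0,"ax":0,"ay":0,"az":4},
    {"dx":0,"dy":0,"dz":0,"ax":0,"ay":0,"az":4},
  ],
)

```text
time_s: 6.45
ee_pos: [0.5366, -0.2521, 0.0846]
eef_rot: [3.138, 0.01, 1.396]
force: [1.1, -1.2, 0.5]
grip_width: 0.0138
```

```bash
python3 - <<'E'
from h import *
o=ctrl.get_obs();print(o['ee_pos'],o['force'],o['moment'],np.degrees(o['eef_rot']),o['grip_width'],o['time_s'])
E
```

```text
[ 0.53655346 -0.25214941  0.08457846] [ 1.0985113  -1.20563005  0.52039813] [0.03104642 0.30155269 0.07019226] [179.78021586   0.56431754  80.01195253] 0.013846777871240428 6.45
```

play_rows(
  commands=[
    {"dx":0,"dy":0,"dz":0,"ax":0,"ay":0,"az":1.5},
    {"dx":0,"dy":0,"dz":0,"ax":0,"ay":0,"az":1.5},
    {"dx":0,"dy":0,"dz":0,"ax":0,"ay":0,"az":0},
    {"dx":0,"dy":0,"dz":0,"ax":0,"ay":0,"az":0},
    {"dx":0,"dy":0,"dz":0,"ax":0,"ay":0,"az":0},
  ],
)

```text
time_s: 6.87
ee_pos: [0.5367, -0.2522, 0.0846]
eef_rot: [3.138, 0.01, 1.339]
force: [0.6, -0.9, 1.1]
grip_width: 0.0139
```

```bash
python3 - <<'E'
from h import *
o,im=snap('wrist','w3.png')
print(o['ee_pos'],o['force'],o['moment'],np.degrees(o['eef_rot']))
_,s=snap('scene','s3.png'); s=cv2.resize(s[320:460,170:350],(617,480),interpolation=2)
cv2.imwrite('pics/c3.png',s)
E
```

```text
[ 0.53665405 -0.25215896  0.08462254] [ 0.61587644 -0.93418936  1.12013931] [ 0.10998964  0.33666743 -0.05318711] [179.7753797    0.57612146  76.71496254]
```

View pics/w3.png

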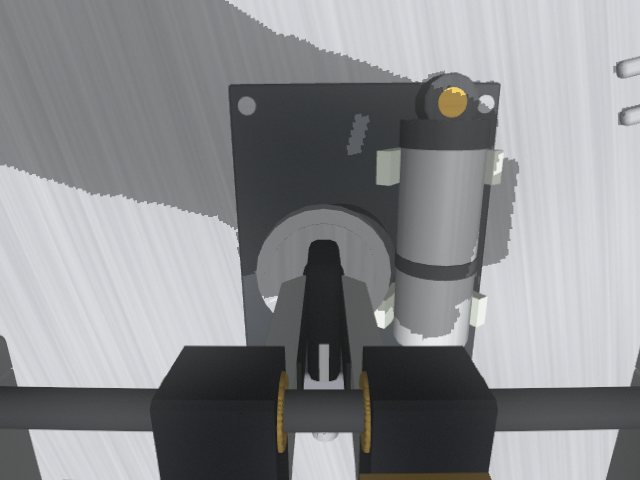

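The bar is parallel to the damper and pointing at the pawl, so I'm letting go, rising and checking.

play_rows(
  commands=[
    {"dx":0,"dy":0,"dz":0,"ax":0,"ay":0,"az":0},
    {"dx":0,"dy":0,"dz":0,"ax":0,"ay":0,"az":0},
    {"dx":0,"dy":0,"dz":0,"ax":0,"ay":0,"az":0},
    {"dx":0,"dy":0,"dz":0,"ax":0,"ay":0,"az":0},
    {"dx":0,"dy":0,"dz":0,"ax":0,"ay":0,"az":0},
  ],
  claw=0.7,
)

```text
time_s: 7.38
ee_pos: [0.5367, -0.252, 0.0846]
eef_rot: [3.137, 0.01, 1.34]
force: [-0.2, -0.4, -0.1]
grip_width: 0.0436
```

play_rows(
  commands=[
    {"dx":0,"dy":0,"dz":0,"ax":0,"ay":0,"az":0},
    {"dx":0,"dy":0,"dz":-0.005,"ax":0,"ay":0,"az":0},
    {"dx":0,"dy":0,"dz":-0.015,"ax":0,"ay":0,"az":0},
    {"dx":0,"dy":0,"dz":-0.025,"ax":0,"ay":0,"az":0},
    {"dx":0,"dy":0,"dz":-0.03,"ax":0,"ay":0,"az":0},
  ],
)

```text
time_s: 7.8
ee_pos: [0.5342, -0.2499, 0.1564]
eef_rot: [-3.135, 0.007, 1.34]
force: [0.1, 0.0, 0.5]
grip_width: 0.0657
```

play_rows(
  commands=[
    {"dx":-0.03,"dy":0,"dz":-0.03,"ax":0,"ay":0,"az":0},
    {"dx":-0.03,"dy":0,"dz":-0.01,"ax":0,"ay":0,"az":0},
    {"dx":-0.01,"dy":0,"dz":0,"ax":0,"ay":0,"az":0},
    {"dx":0,"dy":0,"dz":0,"ax":0,"ay":0,"az":0},
    {"dx":0,"dy":0,"dz":0,"ax":0,"ay":0,"az":0},
  ],
)

```text
time_s: 8.22
ee_pos: [0.5196, -0.3194, 0.2066]
eef_rot: [3.139, 0.01, 1.342]
force: [0.4, 0.7, -0.1]
grip_width: 0.0655
```

```bash
python3 - <<'E'
from h import *
o,im=snap('wrist','w4.png'); np.save('w4.npy',np.r_[o['ee_pos'],o['eef_rot']])
print(o['ee_pos'],o['force'],np.degrees(o['eef_rot']),o['time_s'])
p=proj('wrist',[[.536,-.251,.05]],o)[0];print(p)
x,y=int(np.clip(p[0],130,510)),int(np.clip(p[1]+50,100,380)); print(x,y)
cv2.imwrite('pics/c4.png',cv2.resize(im[y-100:y+100,x-130:x+130],(780,600),interpolation=2))
E
```

```text
[ 0.5196052  -0.31935973  0.20656922] [ 0.4177001   0.73971894 -0.06856052] [179.83199789   0.59579063  76.89670658] 8.2167
[321.64675092 130.27270533]
321 180
```

View pics/c4.png

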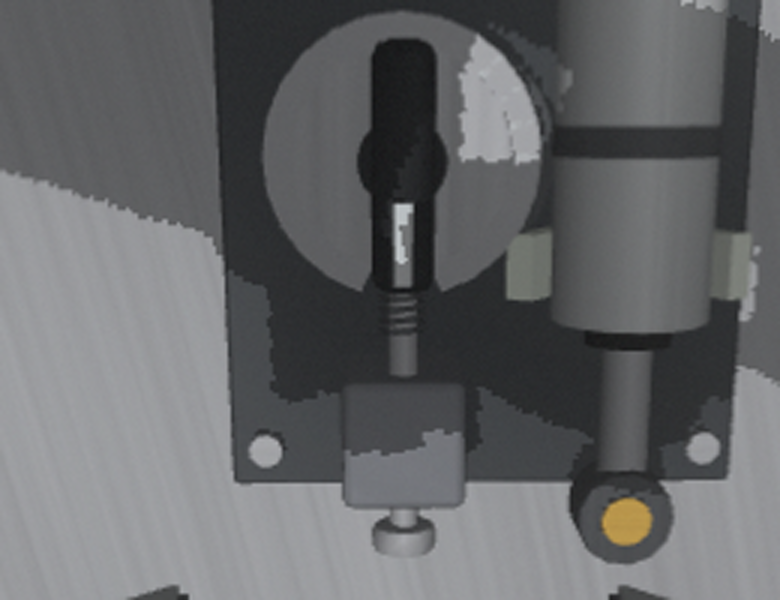

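The light line points straight at the pawl rod, crop (402,245) to (402,330), with the notch edges even on both sides. The pawl nose is in the notch: its rear button now stands about 2.5 mm from the housing, against about 10 mm before, which fits the 7.5 mm travel. The gripper is clear, so I'm handing in.

```bash
python3 -c "
from h import *
print(workorder.hand_in())"
```

```text
the job is handed in; nothing more can be done
None
```

I turned the bar knob on the damper clamp about 60° clockwise, until the pawl dropped into the notch. Then I let go, backed the gripper clear and handed the job in after about 8.2 s of robot time. The knob on the empty clamp was never touched.

- **Knob angle:** the last wrist picture shows the light-line end of the bar pointing straight at the pawl. From the images I put the knob at about 1.4 rad.
- **Pawl:** its nose is in the notch, and its rear button has moved in from about 10 mm to about 2.5 mm from the housing. That roughly matches the full 7.5 mm travel, but it is only a rough pixel reading because there is no direct pawl sensor.
- **Forces:** the wrist force readings I took stayed under about 2.5 N.

No check failed or disagreed. The first four move calls were refused because rows need all six values; they moved nothing.

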